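# Extend the camera stand for the salad picture

## Robot

A 6-joint arm with a two-finger parallel gripper is mounted at the origin on a cart in front of the work surface, level with it; the furniture and walls round the work are solid. World frame = base frame: x ahead of the robot, y to its left, z up, the work surface at z = 0. Lengths are in m, angles in rad, forces in N, time in s.
With the tool pointing down it reaches from about 0.425 to 0.925 m from the base axis. Payload 12.5 kg.
Tool frame: the origin (TCP) lies on the centre line of the jaws, within the pads' length; the fingertips stand 17 mm ahead of it and the grasp point (between the pads) lies 2 mm behind it (finger_overhang is the distance from the TCP to the fingertips, in m); z points along the fingers, y is the line along which they close (so a half turn about z gives the same grasp; the last joint's range is limited). The gripper opens to 85 mm and grips with 20 to 120 N. Pads are 22 mm wide; open, the fingers measure 114 mm over their backs; the gripper's body (76 mm by 85 mm) begins 54 mm behind the grasp point. The pads swing forward as they close: fully open they stand 13 mm farther back than shut.
Start: joints at [1.196, 0.491, 1.559, -0, 1.092, -0.106], TCP at [0.166, 0.603, 0.248] pointing down, gripper open.
Joint ranges: [-3.1, 3.1], [-0.84, 2.19], [0.05, 2.79], [-1.13, 4.28], [0.06, 2.93], [-2.69, 2.69]. Speed limits (rad/s): [2.22, 2.22, 2.79, 3.14, 3.14, 3.14].

## Interface

Orientations are given as a unit quaternion [x, y, z, w].
In Python, from rig import observe, capture, camera_info, hand_in, spot_in, spot_point, finger_overhang gives the robot as it stands.
- The arm moves only by the shell command python3 -m jog 'ROWS' [FORCE]. ROWS is a JSON object of lists of equal length, an entry for each row: "rotation": the turn, a rotation vector about the tool's x, y, z in rad, a list of three; "slide": the shift along the tool's x, y, z in mm, a list of three; "jaw": the finger opening in mm, from 0 to 85.4. A call has 1 to 12 rows; each row shifts and turns the commanded pose from where the row before left it, along the tool's axes as they then stand; what a row does not reach is not made up. A row lasts 1/8 s, in which the tool goes at most 62.5 mm and 10.7 degrees, less where a joint would pass 70% of its speed; a pose out of reach is approached as far as the arm can. A call is refused whole if a number of a shift passes 62.5 or a number of a turn 0.188, either way. A call with a gripper value outside its range is refused whole. The fingers move at their own pace and stop on an object; FORCE is the grip in N (left out, the last holds). Time passes only in rows, so rows that do not move let the fingers close. It gives the time, the measured TCP pose, the force, the opening and the grip force at its end, in the units of the state.
- observe(): the state, without advancing time (a new reading comes with each control period).
- capture(name): name is "scene" or "top"; returns (picture, depth): 400x640x3 uint8, blue, green, red; 400x640 float32, m along the optical axis (not along the pixel's ray), 0 where there is no reading.
- camera_info(name): a dict with "fov_y" (degrees; the focal length in pixels is half the picture's height over the tangent of half this angle, whatever the lens; pixels are square), "cx", "cy" (the principal point, pixels), "R" (3x3) and "t" (3): a world point X has camera coordinates R X + t. Camera axes: x right, y down, z forward; pixel columns grow to the right and rows downward; lengths in m; the calibration is good to about 2 mm. A picture is of the moment at which its call begins. camera_info takes no time and is no camera call.
- hand_in(): hands the job in; it is judged then, once.
Trained networks look in the newest picture that a camera, given by its name, has taken for a name from the list of things; names that differ only in an ending like _2 or _b are one class to them, and where a whole thing is asked for, a point or a joint stands for the part that bears it (a point fixed in the world has none). Each returns a list of dicts, best first, with "conf" (0 to 1); they miss things now and then, are a little off and sometimes report something else, mostly with a low value. They report only what shows in the picture. A call takes as long as a camera call. They do not tell look-alikes from the thing itself.
- spot_in(camera, target): "position" ([column, row] as shares, 0 to 1, of the picture: columns of its width, rows of its height, amid what is visible of it).
- spot_point(camera, target): "position" ([column, row] as shares, 0 to 1, of the picture: columns of its width, rows of its height: a listed point, or the origin of a listed thing).
The state is a dict: "time": time; "joint_pos": joint angles; "joint_vel": joint speeds; "joint_efforts": joint torques, N m; "tool_pos": TCP position; "tool_rot": TCP orientation; "wrist_force": force on the tool from outside, world axes, zero at the start; "moment": the same for the moment, N m; "gripper_width": finger opening in m; "finger_force": force on a finger pad.
Only numpy, scipy, OpenCV 4.12 (cv2) and the standard library are available. Lean on these libraries where they do the work, as an engineer would, in place of code of your own. Each camera call takes 0.05 s, during which the arm holds its last target. There are 200 camera calls.

## Task

Set up the little camera stand for a picture of the salad: fold its red lock lever fully down, then squeeze in the orange button on the side of the grip and, keeping it squeezed, pull the mast straight up past its first stop to the second, as far as it goes. The mast sinks back if it is let go, so finish with the grip still held in the fingers at full height. Leave the other things on the table where they are.

Things in the scene. Friction and masses are not known exactly. Their poses are not given: they have to be found in the camera images.
- stand: the camera stand, fixed to the table: black round foot 124 mm across, upright silver tube 25 mm across, black collar 38 mm across whose top is 130 mm above the table. Origin: centre of the foot's underside. Its z axis points up, its -x axis points to the lever's side, +x to where the camera looks, -y to the button's side.
- lever_pivot (a point): pivot pin of the red lock lever, on the collar 28 mm out from the stand's axis on its -x side, 118 mm above the table; axes as the stand's. The lever turns about the stand's y axis.
- lever_tip (a point): the outer end of the red lock lever, a flat paddle 13 mm wide, 6 mm thick, reaching 75 mm out from the pivot on the stand's -x side. It turns with the lever.
- lever (a joint): angle of the lock lever in rad: 0 fully up (paddle 40 degrees above level, mast locked), 1.0 fully down (17 degrees below level, mast free; at its end stop). It starts between 0 and 0.15, is pushed down with about 1 N at the paddle and stays where it is left. While up it blocks the mast even with the button pressed; it frees it from about 0.85.
- grip (a point): centre of the grey grip at the mast's top, on the stand's axis, 163 mm above the table while the mast is down; axes as the stand's. The grip block is 26 mm (stand's x) by 36 mm (y) by 42 mm (z); it is pinched from above across y, which presses the button. A black camera 46 mm wide and 34 mm high is fixed on its +x side, from 25 mm off the axis to 57 mm, its top no higher than the grip's.
- button_face (a point): middle of the outer face of the orange release button, 16 mm wide (x) and 28 mm high, standing 6 mm out of the grip's -y face, at the height of the grip's centre. It is pressed toward +y.
- button (a joint): how far the release button is pressed in, m: 0 out, 0.006 flush with the grip's face; it springs back, and needs 3 N at first, 6 N when flush. From about 0.0035 it frees the mast; when let go it locks the mast again when down or at the first stop.
- mast (a joint): how far the mast is pulled up, m: 0 down, 0.045 first stop (locks there unless the button is held in; the mast's yellow ring shows at the collar's top), 0.09 second stop, the hard end of travel (red ring at the collar's top). The mast has no lock at the second stop: its weight and a return spring pull it down with 4 to 7 N; let go there, it drops to about 0.06 and rests.
- bowls: stack of white bowls, 151 mm across, 106 mm high, loose; origin at the centre of its underside
- blue_jar: glass jar with blue lid, 62 mm across, 94 mm high, loose; origin at the centre of its underside
- tall_tub: white tub with screw lid, 70 mm across, 110 mm high, loose; origin at the centre of its underside
There are look-alikes about, which are no part of the job. Of the things shaped like the stand, the black one is meant.

How it is judged:
By the outcome, as a careful person would: the job done as asked, in the order asked, and still so for the second after the job is handed in, while the arm keeps its last pose, push and grip.
It also fails if it takes over 38 s, if anything falls off the work surface, if the arm or the gripper's body presses on something with over 40 N, if the wrist force passes 120 N, or if a joint passes its speed limit or range.

## Working session

There is one attempt and no reset: what is moved stays moved. The work goes in short steps, Python scripts to look and compute and a shell command to move; the robot and the scene stay as the last step left them, time stands still between calls to the robot, and variables do not carry over. Pictures are saved under pics/ and viewed, at most 10 in all, crops included, and the job is handed in when it is done.

```bash
mkdir -p pics
cat > h.py <<'E'
import numpy as np, cv2
from rig import *
def K(n):
    i=camera_info(n); f=200/np.tan(np.radians(i["fov_y"])/2)
    return i,f
def pix2w(n,u,v,d):
    i,f=K(n); c=np.array([(u-i["cx"])/f*d,(v-i["cy"])/f*d,d]); return np.array(i["R"]).T@(c-np.array(i["t"]))
def w2pix(n,X):
    i,f=K(n); c=np.array(i["R"])@np.array(X)+np.array(i["t"]); return f*c[0]/c[2]+i["cx"],f*c[1]/c[2]+i["cy"]
def atz(n,u,v,z):
    a=pix2w(n,u,v,.1);b=pix2w(n,u,v,1.); return a+(b-a)*(z-a[2])/(b[2]-a[2])
E
python3 - <<'E'
from h import *
np.set_printoptions(precision=3,suppress=True)
ims=[]
for n in("scene","top"):
    p,d=capture(n); cv2.imwrite(f"pics/{n}0.png",p); np.save(n+"0.npy",d)
    i,f=K(n); print(n,f,-np.array(i["R"]).T@i["t"],np.array(i["R"]).tolist())
    for t in("stand","lever_tip","lever_pivot","grip","button_face","bowls","blue_jar","tall_tub"):
        for r in spot_point(n,t)[:3]:
            u,v=r["position"][0]*640,r["position"][1]*400
            print(n,t,round(r["conf"],2),round(u),round(v),pix2w(n,u,v,d[min(int(v),399),min(int(u),639)]))
o=observe();print(o["time"],o["tool_pos"],o["tool_rot"],o["wrist_force"])
E
```

```text
scene 421.96887438973704 [-0.003 -0.908  0.527] [[0.7720751434113585, -0.635157460253865, -0.02179388928552725], [-0.3222344811932179, -0.3616787601057159, -0.8748447940169327], [0.5477818106294401, 0.682468662410408, -0.48391281525836916]]
scene stand 0.96 351 220 [ 0.551 -0.294  0.018]
scene stand 0.96 256 240 [ 0.346 -0.216  0.016]
scene lever_tip 0.65 208 180 [ 0.752  1.051 -0.438]
scene lever_tip 0.53 311 165 [ 0.482 -0.245  0.16 ]
scene lever_pivot 0.88 242 192 [ 0.342 -0.19   0.123]
scene grip 0.88 250 173 [ 0.356 -0.209  0.168]
scene grip 0.56 352 156 [ 0.556 -0.29   0.175]
scene grip 0.43 351 160 [ 0.554 -0.291  0.167]
scene button_face 0.45 253 176 [ 0.36  -0.213  0.163]
scene blue_jar 0.87 398 292 [ 0.44  -0.539  0.029]
scene tall_tub 0.58 432 264 [ 0.546 -0.529  0.031]
top 378.385041815045 [ 0.286 -0.338  0.989] [[0.02297361544451439, -0.9997265560007745, -0.004361905574174505], [-0.9792018706752359, -0.02162177935634152, -0.2017329797618248], [0.20158350492916507, 0.008905721997464588, -0.979430844243828]]
top stand 0.8 263 243 [ 0.353 -0.189  0.017]
top stand 0.65 296 167 [ 0.53  -0.274  0.112]
top lever_tip 0.71 388 207 [ 0.442 -0.498  0.091]
top lever_tip 0.69 242 275 [ 0.272 -0.138 -0.002]
top lever_tip 0.59 279 182 [ 0.482 -0.241  0.157]
top lever_pivot 0.79 256 246 [ 0.34  -0.19   0.126]
top lever_pivot 0.68 291 165 [ 0.531 -0.264  0.125]
top grip 0.88 253 233 [ 0.363 -0.192  0.182]
top grip 0.54 389 205 [ 0.446 -0.5    0.092]
top button_face 0.62 306 149 [ 0.61  -0.291  0.012]
top button_face 0.44 266 235 [ 0.374 -0.197  0.016]
top bowls 0.58 356 258 [ 0.321 -0.424  0.052]
top tall_tub 0.63 383 162 [ 0.553 -0.486  0.089]
0.9 [0.166 0.603 0.248] [0.134 0.991 0.    0.   ] [-1.099 -0.21   0.581]
```

View pics/scene0.png

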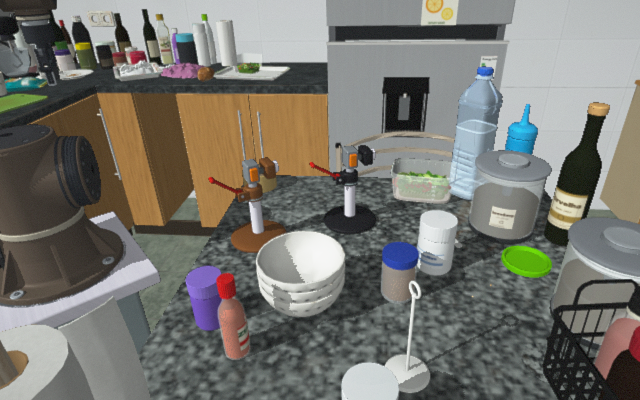

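View pics/top0.png

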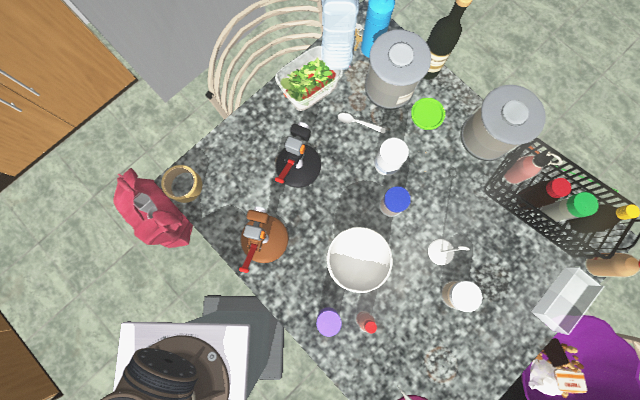

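The scene view shows two stands: the brown-footed one at scene (257,220) / top (263,240), and the black-footed one at scene (350,190) / top (297,162). The black one fits the description. I'll enlarge it to confirm and measure it.

Run:
```python
from h import *
np.set_printoptions(precision=4,suppress=True)
a=cv2.imread("pics/scene0.png");b=cv2.imread("pics/top0.png")
A=cv2.resize(a[130:240,300:400],(500,550),interpolation=cv2.INTER_CUBIC);B=cv2.resize(b[110:200,260:336][:, :60],(300,450),interpolation=cv2.INTER_CUBIC)
B=cv2.copyMakeBorder(B,0,100,0,0,cv2.BORDER_CONSTANT);cv2.imwrite("pics/c.png",np.hstack([A,B]))
for n,im,(r0,r1,c0,c1) in(("scene",a,(130,240,295,400)),("top",b,(105,205,255,345))):
    d=np.load(n+"0.npy");v,u=np.mgrid[r0:r1,c0:c1];dd=d[r0:r1,c0:c1]
    P=np.array([pix2w(n,x,y,z) for x,y,z in zip(u.ravel(),v.ravel(),dd.ravel())]);C=im[r0:r1,c0:c1].reshape(-1,3).astype(int)
    near=np.hypot(P[:,0]-.56,P[:,1]+.29)<.13
    red=near&(C[:,2]>110)&(C[:,1]<60)&(C[:,0]<60)&(P[:,2]>.08)
    org=near&(C[:,2]>150)&(C[:,1]>60)&(C[:,0]<90)&(C[:,2]-C[:,1]>50)&(P[:,2]>.1)
    print(n,"red",red.sum(),P[red].min(0),P[red].max(0));Q=P[red]
    if len(Q): 
        m=Q[:,:2].mean(0);w=np.linalg.svd(Q[:,:2]-m)[2][0];print(" dir",w,m); s=(Q[:,:2]-m)@w;print(Q[s.argmin()],Q[s.argmax()])
    print(" orange",org.sum(),np.median(P[org],0))
    g=near&(P[:,2]>.165)&(P[:,2]<.21);print(" top z>0.165",g.sum(),np.percentile(P[g],[2,50,98],axis=0).ravel())
    gg=g&(P[:,2]>.178)&(P[:,2]<.19)&(C.min(1)>80);
    if gg.any(): print(" griptop",gg.sum(),P[gg].mean(0), cv2.minAreaRect((P[gg][:,:2]*1000).astype(np.float32)))
    blk=near&(P[:,2]>.006)&(P[:,2]<.03)&(C.max(1)<60)
    if blk.sum()>5: print(" foot",blk.sum(),cv2.minEnclosingCircle((P[blk][:,:2]*1000).astype(np.float32)),np.median(P[blk][:,2]))
    tube=near&(P[:,2]>.03)&(P[:,2]<.1)&(C.min(1)>90); print(" tube",tube.sum(),np.median(P[tube],0))
```

```text
Traceback (most recent call last):
  File "h.py", line 7, in pix2w
    i,f=K(n); c=np.array([(u-i["cx"])/f*d,(v-i["cy"])/f*d,d]); return np.array(i["R"]).T@(c-np.array(i["t"]))
        ~^^^
  File "h.py", line 4, in K
    i=camera_info(n); f=200/np.tan(np.radians(i["fov_y"])/2)
ValueError: time passes only in moves, steps and waits
```

View pics/c.png

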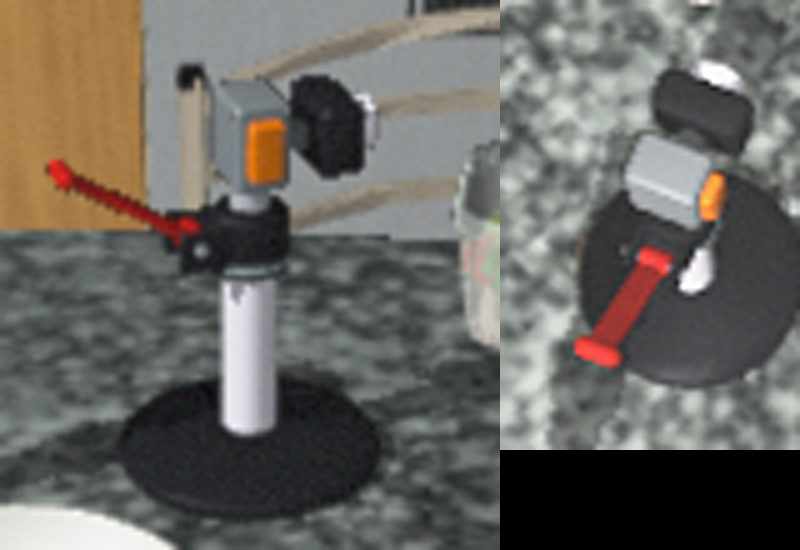

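The crop confirms the black-footed stand: red lever to the left (tip at scene (312,165)), orange button at scene (353,160), camera to the right. The helper called camera_info too often, so I'll cache it.

```bash
sed -i 's/^def K(n):/import functools\n@functools.lru_cache\ndef K(n):/' h.py
python3 - <<'E'
from h import *
np.set_printoptions(precision=4,suppress=True)
a=cv2.imread("pics/scene0.png");b=cv2.imread("pics/top0.png")
for n,im,(r0,r1,c0,c1) in(("scene",a,(130,240,295,400)),("top",b,(105,205,255,345))):
    d=np.load(n+"0.npy");v,u=np.mgrid[r0:r1,c0:c1];dd=d[r0:r1,c0:c1]
    P=np.array([pix2w(n,x,y,z) for x,y,z in zip(u.ravel(),v.ravel(),dd.ravel())]);C=im[r0:r1,c0:c1].reshape(-1,3).astype(int)
    near=np.hypot(P[:,0]-.56,P[:,1]+.29)<.13
    red=near&(C[:,2]>110)&(C[:,1]<60)&(C[:,0]<60)&(P[:,2]>.08)
    org=near&(C[:,2]>150)&(C[:,1]>60)&(C[:,0]<90)&(C[:,2]-C[:,1]>50)&(P[:,2]>.1)
    print(n,"red",red.sum());Q=P[red]
    if len(Q):
        m=Q[:,:2].mean(0);w=np.linalg.svd(Q[:,:2]-m)[2][0];s=(Q[:,:2]-m)@w;print(" dir",w,m,Q[s.argmin()],Q[s.argmax()])
    print(" orange",org.sum(),np.median(P[org],0))
    gg=near&(P[:,2]>.178)&(P[:,2]<.19)&(C.min(1)>80)
    if gg.any(): print(" griptop",gg.sum(),P[gg].mean(0), cv2.minAreaRect((P[gg][:,:2]*1000).astype(np.float32)))
    blk=near&(P[:,2]>.006)&(P[:,2]<.03)&(C.max(1)<60)
    if blk.sum()>5: print(" foot",blk.sum(),cv2.minEnclosingCircle((P[blk][:,:2]*1000).astype(np.float32)),P[blk].mean(0))
    tube=near&(P[:,2]>.03)&(P[:,2]<.1)&(C.min(1)>90); print(" tube",tube.sum(),np.median(P[tube],0))
E
```

```text
scene red 75
 dir [ 0.943  -0.3328] [ 0.5092 -0.2534] [ 0.4833 -0.239   0.1606] [ 0.543  -0.2603  0.1256]
 orange 86 [ 0.5559 -0.2916  0.1659]
 griptop 105 [ 0.5639 -0.2758  0.1828] ((581.422119140625, -278.28125), (35.44938278198242, 58.01749801635742), 67.53317260742188)
 foot 997 ((566.4849853515625, -273.53680419921875), 61.95391845703125) [ 0.5554 -0.285   0.0139]
 tube 281 [ 0.5589 -0.2793  0.0644]
top red 111
 dir [-0.9358  0.3526] [ 0.515  -0.2512] [ 0.5491 -0.2541  0.1137] [ 0.4894 -0.2381  0.163 ]
 orange 77 [ 0.5387 -0.2598  0.1607]
 griptop 174 [ 0.5652 -0.2707  0.1827] ((575.2734985351562, -273.2556457519531), (36.88787078857422, 45.832210540771484), 73.57367706298828)
 foot 225 ((566.3646850585938, -270.6334533691406), 60.1485710144043) [ 0.5786 -0.2468  0.0123]
 tube 27 [ 0.5563 -0.2777  0.0521]
```

Run:
```python
from h import *
np.set_printoptions(precision=4,suppress=True)
t=atz("top",279.6,180,.163); p=atz("top",291,162,.125);print(t,p,np.degrees(np.arctan2(*(p-t)[1::-1])))
# grip top edge, back (crop 640,135 -> 715,165) at z=.184
e1=atz("top",288,137,.184);e2=atz("top",303,143.5,.184);print(e1,e2,np.degrees(np.arctan2(*(e1-e2)[1::-1]))-90)
n="scene"
P=[]
for n in("scene","top"):
    d=np.load(n+"0.npy")
    P+= [pix2w(n,u,v,d[v,u]) for v in range(0,400,3) for u in range(0,640,3) if d[v,u]>0]
P=np.array(P);r=np.hypot(P[:,0],P[:,1])
m=(r>.35)&(r<1)&(P[:,2]>.12)&(P[:,0]>.05)&(P[:,1]>-.4)
H={}
for q in P[m]:
    k=(round(q[0]*10)/10,round(q[1]*10)/10);H[k]=max(H.get(k,0),round(q[2],3))
print(sorted(H.items()))
```

```text
[ 0.4848 -0.2419  0.163 ] [ 0.5385 -0.2626  0.125 ] -21.107304218149892
[ 0.5793 -0.2588  0.184 ] [ 0.5647 -0.2929  0.184 ] -23.12357206111406
[((0.1, 0.5), np.float64(0.343)), ((0.1, 0.6), np.float64(0.471)), ((0.2, 0.5), np.float64(0.467)), ((0.2, 0.6), np.float64(0.469)), ((0.2, 0.7), np.float64(0.34)), ((0.3, -0.2), np.float64(0.151)), ((0.4, -0.2), np.float64(0.186)), ((0.5, -0.3), np.float64(0.163)), ((0.5, -0.2), np.float64(0.163)), ((0.6, -0.3), np.float64(0.185)), ((0.8, -0.4), np.float64(0.256)), ((0.8, -0.3), np.float64(0.252)), ((0.9, -0.4), np.float64(0.321)), ((0.9, -0.3), np.float64(0.275))]
```

```bash
python3 -m jog '{"rotation":[[0,0,0.115],[0,0,0],[0,0,0],[0,0,0],[0,0,0],[0,0,0],[0,0,0],[0,0,0],[0,0,0]],"slide":[[0,0,0],[-42,-10,0],[-42,-10,0],[-42,-10,0],[-42,-10,0],[-42,-10,0],[-42,-10,0],[-42,-10,0],[-42,-10,0]],"jaw":[0,0,0,0,0,0,0,0,0]}' 60
python3 -m jog '{"rotation":[[0,0,0],[0,0,0],[0,0,0],[0,0,0],[0,0,0],[0,0,0],[0,0,0],[0,0,0],[0,0,0],[0,0,0]],"slide":[[-24,-33,0],[-24,-33,0],[-24,-33,0],[-24,-33,0],[-24,-33,0],[-24,-33,0],[-24,-33,0],[-24,-33,0],[-24,-33,0],[-24,-33,0]],"jaw":[0,0,0,0,0,0,0,0,0,0]}'
```

```text
time: 2.02
tool_pos: [0.4487, 0.4017, 0.2485]
tool_rot: [0.191, 0.982, 0.0, 0.0]
wrist_force: [0.2, 0.5, 0.6]
gripper_width: 0.0002
finger_force: 0.0
time: 3.28
tool_pos: [0.5468, 0.0054, 0.2484]
tool_rot: [0.191, 0.982, 0.0, 0.0]
wrist_force: [1.2, 0.4, -0.7]
gripper_width: -0.0002
finger_force: 0.0
```

```bash
python3 -m jog '{"rotation":[[0,0,0],[0,0,0],[0,0,0],[0,0,0],[0,0,0],[0,0,0],[0,0,0]],"slide":[[-7,-42,0],[-7,-42,0],[-7,-42,0],[-7,-42,0],[-7,-41,0],[-6,-41,0],[0,0,30]],"jaw":[0,0,0,0,0,0,0]}'
python3 - <<'E'
from h import *
o=observe();print(o["tool_pos"],o["wrist_force"])
a,_=capture("scene");b,_=capture("top")
A=cv2.resize(a[60:230,290:410],(424,600));B=cv2.resize(b[90:240,230:320],(360,600));cv2.imwrite("pics/c2.png",np.hstack([A,B]))
E
```

```text
time: 4.15
tool_pos: [0.4911, -0.2433, 0.2194]
tool_rot: [0.192, 0.981, -0.001, 0.002]
wrist_force: [0.2, 0.7, -0.0]
gripper_width: 0.0002
finger_force: 0.0
[ 0.49110324 -0.24330709  0.21942354] [ 0.169185    0.74696963 -0.03056201]
```

View pics/c2.png

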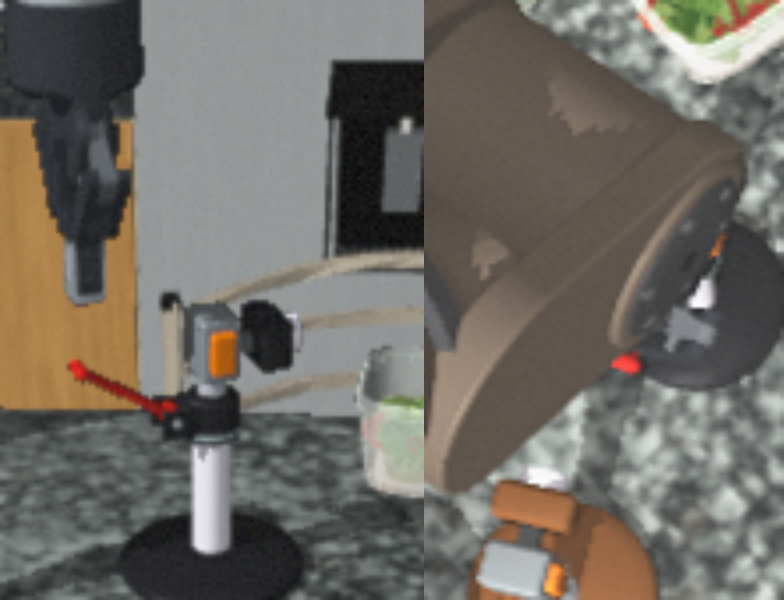

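The fingers (crop (85,300)) stand right above the red paddle's end (crop (75,370)), so I push straight down.

```bash
python3 -m jog '{"rotation":[[0,0,0],[0,0,0],[0,0,0],[0,0,0],[0,0,0],[0,0,0],[0,0,0]],"slide":[[0,0,20],[0,0,16],[0,0,14],[0,0,12],[0,0,12],[0,0,10],[0,0,4]],"jaw":[0,0,0,0,0,0,0]}'
python3 -m jog '{"rotation":[[0,0,0],[0,0,0]],"slide":[[0,0,3],[0,0,2]],"jaw":[0,0]}'
python3 -m jog '{"rotation":[[0,0,0],[0,0,0]],"slide":[[0,0,2],[0,0,0]],"jaw":[0,0]}'
```

```text
time: 5.12
tool_pos: [0.4909, -0.2404, 0.1296]
tool_rot: [0.191, 0.982, 0.0, -0.0]
wrist_force: [-0.2, 0.3, 0.3]
gripper_width: 0.0002
finger_force: 0.4
time: 5.38
tool_pos: [0.4911, -0.2405, 0.1254]
tool_rot: [0.191, 0.982, -0.0, 0.0]
wrist_force: [0.6, -0.2, 1.2]
gripper_width: 0.0
finger_force: 0.3
time: 5.62
tool_pos: [0.4912, -0.2406, 0.1237]
tool_rot: [0.191, 0.982, -0.0, 0.0]
wrist_force: [-0.3, -0.3, 4.5]
gripper_width: -0.0003
finger_force: 2.2
```

```bash
python3 -m jog '{"rotation":[[0,0,0],[0,0,0]],"slide":[[0,0,1],[0,0,0]],"jaw":[0,0]}'
python3 -m jog '{"rotation":[[0,0,0],[0,0,0]],"slide":[[0,0,1],[0,0,0]],"jaw":[0,0]}'
```

```text
time: 5.88
tool_pos: [0.4913, -0.2406, 0.1232]
tool_rot: [0.191, 0.982, -0.0, 0.001]
wrist_force: [-1.6, 0.9, 9.7]
gripper_width: -0.0
finger_force: 5.2
time: 6.12
tool_pos: [0.4914, -0.2407, 0.1227]
tool_rot: [0.191, 0.982, -0.0, 0.001]
wrist_force: [-3.4, 1.6, 16.6]
gripper_width: -0.0001
finger_force: 8.4
```

```bash
python3 -m jog '{"rotation":[[0,0,0],[0,0,0],[0,0,0],[0,0,0],[0,0,0],[0,0,0],[0,0,0]],"slide":[[0,0,-30],[0,0,-45],[0,0,-45],[-30,0,0],[-30,0,0],[-20,-1,0],[0,0,0]],"jaw":[0,0,0,40,85,85,85]}'
python3 - <<'E'
from h import *
np.set_printoptions(precision=4,suppress=True)
o=observe();print(o["tool_pos"],o["wrist_force"],o["gripper_width"])
a,d=capture("scene");b,_=capture("top")
A=cv2.resize(a[70:230,290:400],(412,600));B=cv2.resize(b[90:240,230:320],(360,600));cv2.imwrite("pics/c3.png",np.hstack([A,B]))
for t in ("grip","button_face","lever_tip"):
  for r in spot_point("scene",t)[:2]: print(t,r["conf"],r["position"][0]*640,r["position"][1]*400)
s=np.array([.565,-.272,0]);x=np.array([.927,-.375,0]);y=np.array([.375,.927,0]);z=np.array([0,0,1])
for nm,X in(("grip",s+.163*z),("button",s-.024*y+.163*z),("tipdown",s-(.028+.0717)*x+.096*z)):print(nm,w2pix("scene",X))
# orange centroid
C=a.astype(int);m=(C[:,:,2]>150)&(C[:,:,1]>60)&(C[:,:,0]<90)&(C[:,:,2]-C[:,:,1]>50);v,u=np.nonzero(m[140:185,335:375]);print("orange px",u.mean()+335,v.mean()+140,len(u))
Q=np.array([pix2w("scene",uu+335,vv+140,d[vv+140,uu+335]) for uu,vv in zip(u,v)]);print(np.median(Q,0))
E
```

```text
time: 7.0
tool_pos: [0.5651, -0.2715, 0.2407]
tool_rot: [0.191, 0.982, 0.0, -0.0]
wrist_force: [-0.2, -0.6, 0.3]
gripper_width: 0.0723
finger_force: 0.0
[ 0.5651 -0.2715  0.2407] [-0.1694 -0.6245  0.3173] 0.07229601823554038
grip 0.96 254.59199999999998 173.07999999999998
grip 0.58 353.08799999999997 156.32
button_face 0.55 353.28000000000003 156.6
button_face 0.52 251.776 174.8
lever_tip 0.58 305.024 196.08
lever_tip 0.46 207.808 180.68
grip (np.float64(348.9316305681994), np.float64(157.28604226840744))
button (np.float64(352.72753647559097), np.float64(161.4501917017608))
tipdown (np.float64(306.2222737144546), np.float64(191.65226241758708))
orange px 352.08235294117645 159.71764705882353 85
[ 0.5567 -0.2916  0.166 ]
```

View pics/c3.png

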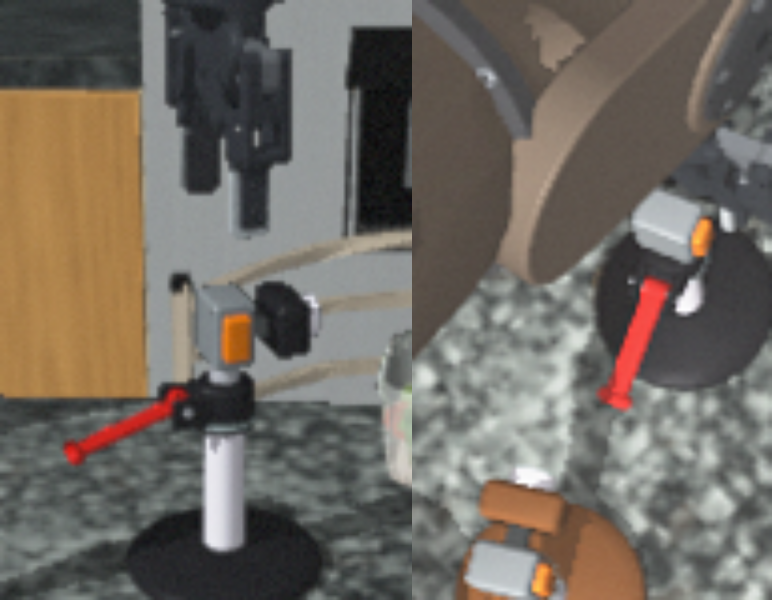

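The lever is fully down, with its tip at crop (75,455). The jaws straddle the grip and the button matches the model to within 3 mm, so I descend.

```bash
python3 -m jog '{"rotation":[[0,0,0],[0,0,0],[0,0,0],[0,0,0],[0,0,0]],"slide":[[0,1,20],[0,0,20],[0,0,20],[0,0,18],[0,0,0]],"jaw":[85,85,85,85,85]}'
python3 -m jog '{"rotation":[[0,0,0],[0,0,0],[0,0,0]],"slide":[[0,0,0],[0,0,0],[0,0,0]],"jaw":[50,46,44]}' 60
```

```text
time: 7.88
tool_pos: [0.5646, -0.2701, 0.1622]
tool_rot: [0.191, 0.982, 0.0, -0.001]
wrist_force: [1.1, 0.9, 0.2]
gripper_width: 0.085
finger_force: 0.0
time: 8.25
tool_pos: [0.5653, -0.2709, 0.1641]
tool_rot: [0.191, 0.982, -0.001, 0.001]
wrist_force: [-1.2, -3.8, 3.6]
gripper_width: 0.0436
finger_force: 1.8
```

```bash
python3 -m jog '{"rotation":[[0,0,0],[0,0,0],[0,0,0],[0,0,0]],"slide":[[0,0,0],[0,-1,0],[0,0,0],[0,0,0]],"jaw":[38,30,30,30]}' 60
```

```text
time: 8.75
tool_pos: [0.5654, -0.2707, 0.1642]
tool_rot: [0.19, 0.982, 0.0, 0.001]
wrist_force: [0.5, 3.5, 7.7]
gripper_width: 0.0352
finger_force: 59.2
```

Opening is 35 mm, so the button is flush at 59 N. Pull up.

```bash
python3 -m jog '{"rotation":[[0,0,0],[0,0,0],[0,0,0],[0,0,0],[0,0,0],[0,0,0]],"slide":[[0,0,-4],[0,0,-6],[0,0,-8],[0,0,-8],[0,0,-8],[0,0,0]],"jaw":[30,30,30,30,30,30]}'
```

```text
time: 9.5
tool_pos: [0.5653, -0.2707, 0.1972]
tool_rot: [0.19, 0.982, 0.0, 0.0]
wrist_force: [5.3, 2.8, -4.8]
gripper_width: 0.0353
finger_force: 60.3
```

Moving freely with about 5 N of pull.

```bash
python3 -m jog '{"rotation":[[0,0,0],[0,0,0],[0,0,0],[0,0,0],[0,0,0],[0,0,0],[0,0,0]],"slide":[[0,0,-8],[0,0,-8],[0,0,-8],[0,0,-8],[0,0,-8],[0,0,-8],[0,0,-5]],"jaw":[30,30,30,30,30,30,30]}'
python3 -m jog '{"rotation":[[0,0,0],[0,0,0]],"slide":[[0,0,-3],[0,0,0]],"jaw":[30,30]}'
```

```text
time: 10.38
tool_pos: [0.5653, -0.2707, 0.2497]
tool_rot: [0.19, 0.982, 0.001, 0.0]
wrist_force: [5.8, 2.7, -6.0]
gripper_width: 0.0356
finger_force: 60.3
time: 10.62
tool_pos: [0.5653, -0.2707, 0.2527]
tool_rot: [0.19, 0.982, 0.001, 0.0]
wrist_force: [6.2, 2.8, -5.4]
gripper_width: 0.0353
finger_force: 60.3
```

```bash
python3 -m jog '{"rotation":[[0,0,0],[0,0,0]],"slide":[[0,0,-2],[0,0,0]],"jaw":[30,30]}'
python3 -m jog '{"rotation":[[0,0,0],[0,0,0]],"slide":[[0,0,-1],[0,0,0]],"jaw":[30,30]}'
```

```text
time: 10.88
tool_pos: [0.5653, -0.2707, 0.2543]
tool_rot: [0.19, 0.982, 0.001, 0.0]
wrist_force: [6.3, 2.7, -6.7]
gripper_width: 0.0351
finger_force: 62.4
time: 11.12
tool_pos: [0.5653, -0.2707, 0.2545]
tool_rot: [0.19, 0.982, 0.001, -0.0]
wrist_force: [7.7, 2.0, -12.2]
gripper_width: 0.0353
finger_force: 61.7
```

```bash
python3 -m jog '{"rotation":[[0,0,0],[0,0,0],[0,0,0]],"slide":[[0,0,-0.5],[0,0,0],[0,0,0]],"jaw":[30,30,30]}'
python3 - <<'E'
from h import *
a,d=capture("scene");cv2.imwrite("pics/c4.png",cv2.resize(a[80:240,280:420],(525,600)))
E
```

```text
time: 11.5
tool_pos: [0.5652, -0.2706, 0.2545]
tool_rot: [0.19, 0.982, 0.001, -0.001]
wrist_force: [10.0, 1.5, -16.5]
gripper_width: 0.0357
finger_force: 61.6
```

View pics/c4.png

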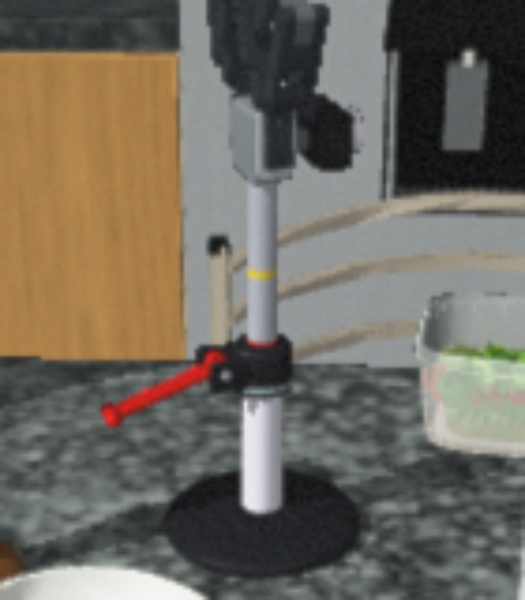

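The red ring shows at the collar's top (crop (262,345)), the yellow ring is well above it at (262,273), the lever is still down, and the grip is held in the fingers. The mast is at the second stop, so I hand in.

```bash
python3 -c "from rig import *; print(hand_in())"
```

```text
the job is handed in; nothing more can be done
None
```

The job is handed in at about 11.5 s: the black stand's lever is fully down, the mast is at its second stop (red ring at the collar), and the fingers still hold the grip with the button pressed in.

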